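# Tip the plaster mould onto the ware board and lower its dust cover

### The job

Push the plaster mould up against the front edge of the ware board and tip it over that edge, so that it lies flat and square on the board with its figure cavity, which now faces the robot, facing up (its lower end may overhang the front edge a little). Then bring the open sprung dust cover down over it by its red bar, easing it all the way shut instead of letting it slam, and let go. Leave the jar, the mug and the brush where they are.

Things in the scene. Friction and masses are not known exactly. Their poses are not given: they have to be found in the camera images.
- station: Fixed ware board, black rubber on plywood. Origin: on the table under the middle of its front edge, the straight 15 mm high fence; x points across the board away from the robot, y left along the edge, z up. Board: x 0 to 170, y -100 to 120 mm, top at z 15. Hinge posts 130 mm high along y 104 to 118; a thin rest post, 127 mm high, at x 150, y -58. Yaw within 0.2 rad.
- mould: Loose white plaster block, 90 (x) by 100 (y) by 105 mm (z), 0.8 kg: too wide to grip. Origin: centre of its underside as it stands at the start, z up. Its -x face, towards the robot, has a terracotta-coloured gingerbread-figure cavity. It stands before the fence, 10 to 45 mm short of it, yaw within 0.2 rad of the station's. Laid down cavity up, its x axis points straight down.
- mould_centre (a point): Centre of the mould block. Laid on the board it is 60 mm above the table, about 20 to 45 mm behind the front edge, and the block overhangs that edge by 10 to 35 mm.
- cover (a joint): Opening angle (rad) of the clear dust cover hinged on the station's left side, along its x axis. 0: shut, level, 130 mm above the table, clear of the laid mould; 1.57: upright; 1.8: stop. Starts at 1.5 to 1.75. A spring pulls it shut: hinge friction holds it only above about 1.4; lower, it shuts by itself with about 1 N at the bar and slams unless held. Starting it takes under 2 N.
- cover_bar (a point): Middle of the red pull bar at the cover's free edge: 10 mm round, 80 mm long, along the station's x, 200 mm from the hinge axis, with a free gap of 30 mm between bar and cover frame. Cover upright: bar on top, 330 mm above the table. Shut: bar at station x 40, y -100, z 130 mm, only the board below. Turns with the cover: x along the bar, -y away from the hinge.
- cover_hinge (a point): Point on the fixed hinge axis level along x with the middle of the red bar: station x 40, y 100, z 130 mm. The axis runs along the station's x.
- slip_jar: Bystander: amber jar with a white cap, 60 mm across, 85 mm high, standing left of the station. Origin: centre of its underside.
- water_mug: Bystander: blue mug, 76 mm across, 85 mm high, standing right of the station. Origin: centre of its underside.
- glaze_brush: Bystander: brush lying on the table at the right, in front of the mug. Origin: middle of its underside.
There are look-alikes about, which are no part of the job. What is shaped like the mould but pink or turquoise is not meant.

How it is judged:
By the outcome, as a careful person would: the job done as asked, in the order asked, and still so for the second after the job is handed in, with the robot touching nothing.
It also fails if it takes over 64 s, if anything falls off the work surface, if the arm or the gripper's body presses on something with over 40 N, if the wrist force passes 120 N, or if a joint passes its speed limit or range.

### The arm

A 7-joint arm with a two-finger parallel gripper is mounted at the origin on the work surface. World frame = base frame: x ahead of the robot, y to its left, z up, the work surface at z = 0. Lengths are in m, angles in rad, forces in N, time in s.
With the tool pointing down it reaches from about 0.425 to 0.825 m from the base axis. Payload 3.6 kg.
Tool frame: the origin (TCP) lies at the very end of the fingers, on their centre line; the grasp point (between the pads) lies 19 mm behind it; z points along the fingers, y is the line along which they close (so a half turn about z gives the same grasp; the last joint's range is limited). The gripper opens to 85 mm and grips with 20 to 120 N. Pads are 22 mm wide; open, the fingers measure 114 mm over their backs; the gripper's body (76 mm by 85 mm) begins 54 mm behind the grasp point. The pads swing forward as they close: fully open they stand 13 mm farther back than shut.
Start: joints at [1.276, 0.615, -0.013, 1.423, 0.008, 1.103, -0.04], TCP at [0.172, -0.627, 0.231] pointing down, gripper open.
Joint ranges: [-3.12, 3.12], [-0.3, 2.06], [-1.34, 1.32], [0.26, 2.42], [-1.36, 4.5], [0.01, 1.98], [-2.84, 2.84]. Speed limits (rad/s): [2.79, 2.79, 3.14, 3.14, 3.14, 3.14, 3.14].

### API

Orientations are given as a rotation vector (axis times angle).
In Python, from station import ctrl, imaging, spotter gives the robot as it stands. The module is installed in compiled form; this text tells all that it offers.
- The arm moves only by the shell command python3 -m creep 'ROWS' [OPENING] [FORCE]. ROWS is JSON, a list of rows, each a list of 6 numbers: the shift along the tool's x, y, z in units of 0.03 m (1.0 is 0.03 m), then the turn, a rotation vector about the tool's x, y, z in units of 0.12 rad (1.0 is 0.12 rad). A call has 1 to 8 rows; each row shifts and turns the commanded pose from where the row before left it, along the tool's axes as they then stand; what a row does not reach is not made up. A row lasts 1/8 s, in which the tool goes at most 62.5 mm and 10.7 degrees, less where a joint would pass 70% of its speed; a pose out of reach is approached as far as the arm can. A call with a number of a shift or a turn outside -1 to 1 is refused whole. A call with a gripper value outside its range is refused whole. OPENING is the gripper's target within -1 to 1 (shut at 1, half-way at 0, fully open at -1), set as the call begins (- or left out, the last holds). The fingers move at their own pace and stop on an object; FORCE is the grip in N (left out, the last holds). Time passes only in rows, so rows that do not move let the fingers close. It gives the time, the measured TCP pose, the force, the opening and the grip force at its end, in the units of the state.
- ctrl.get_state(): the state, without advancing time (a new reading comes with each control period).
- imaging.snapshot(name): name is "scene" or "top" or "wrist"; returns a dict with "img" (480x640x3 uint8, red, green, blue), "range_z" (480x640 float32, m along the optical axis (not along the pixel's ray), 0 where there is no reading), "K" (3x3 intrinsics, pixels), "D" ([k1, k2, p1, p2, k3] as OpenCV has them; the pictures are not rectified), "camera_from_world" (4x4, takes a point from world to camera coordinates). Camera axes: x right, y down, z forward; pixel columns grow to the right and rows downward; lengths in m; the calibration is good to about 2 mm. A picture is of the moment at which its call begins.
- ctrl.hand_in(): hands the job in; it is judged then, once.
Trained networks look in the newest picture that a camera, given by its name, has taken for a name from the list of things; names that differ only in an ending like _2 or _b are one class to them, and where a whole thing is asked for, a point or a joint stands for the part that bears it (a point fixed in the world has none). Each returns a list of dicts, best first, with "conf" (0 to 1); they miss things now and then, are a little off and sometimes report something else, mostly with a low value. They report only what shows in the picture. A call takes as long as a camera call. They do not tell look-alikes from the thing itself.
- spotter.boxes_of(camera, query): "xy" ([column, row] as shares, 0 to 1, of the picture: columns of its width, rows of its height, amid what is visible of it).
- spotter.silhouettes(camera, query): "mask" (480x640 bool, what is visible of it) and "xy" ([column, row] as shares, 0 to 1, of the picture: columns of its width, rows of its height, amid what is visible of it).
The state is a dict: "time_s": time; "joint_pos": joint angles; "joint_vel": joint speeds; "effort": joint torques, N m; "eef_pos": TCP position; "ee_rot": TCP orientation; "wrist_force": force on the tool from outside, world axes, zero at the start; "moment": the same for the moment, N m; "grip_width": opening from 0.0 (shut) to 1.0 (fully open); "grip_force": force on a finger pad.
Only numpy, scipy, OpenCV 4.12 (cv2) and the standard library are available. Lean on these libraries where they do the work, as an engineer would, in place of code of your own. Each camera call takes 0.05 s, during which the arm holds its last target. There are 200 camera calls.

## Working session

There is one attempt and no reset: what is moved stays moved. The work goes in short steps, Python scripts to look and compute and a shell command to move; the robot and the scene stay as the last step left them, time stands still between calls to the robot, and variables do not carry over. Pictures are saved under pics/ and viewed, at most 10 in all, crops included, and the job is handed in when it is done.

```bash
mkdir -p pics; ls; cat > h.py <<'E'
from station import ctrl, imaging, spotter
import numpy as np, cv2
from scipy.spatial.transform import Rotation as R
def snap(c,name=None):
    s=imaging.snapshot(c)
    if name: cv2.imwrite('pics/'+name,s['img'][:,:,::-1])
    return s
def cloud(s):
    u,v=np.meshgrid(np.arange(640),np.arange(480))
    p=cv2.undistortPoints(np.stack([u,v],-1).reshape(-1,1,2).astype(np.float64),s['K'],s['D']).reshape(480,640,2)
    z=s['range_z'].astype(float)
    P=np.dstack([p*z[...,None],z])
    T=np.linalg.inv(s['camera_from_world'])
    W=P@T[:3,:3].T+T[:3,3]
    W[z==0]=np.nan
    return W
def proj(s,X):
    T=s['camera_from_world']
    return cv2.projectPoints(np.atleast_2d(X).astype(float),cv2.Rodrigues(T[:3,:3])[0],T[:3,3],s['K'],s['D'])[0].reshape(-1,2)
E
python3 - <<'E'
from h import *
for c in ['scene','top']:
    s=snap(c,c+'0.png'); W=cloud(s)
    np.savez(f'{c}0.npz',W=W,img=s['img'])
    for q in ['station','mould','cover','cover_bar','slip_jar','water_mug','glaze_brush']:
        for d in spotter.silhouettes(c,q)[:4]:
            m=d['mask']; print(c,q,round(d['conf'],2),np.round(np.array(d['xy'])*[640,480]),m.sum(),np.round(np.nanmedian(W[m],0),3))
print(ctrl.get_state())
E
```

```text
pics
scene station 0.67 [281. 264.] 13044 [0.681 0.045 0.111]
scene mould 0.65 [298. 160.] 1437 [ 0.432 -0.198  0.104]
scene mould 0.63 [337. 226.] 1477 [0.49  0.005 0.09 ]
scene mould 0.58 [417. 254.] 3603 [0.456 0.155 0.096]
scene cover 0.59 [295. 222.] 5709 [0.662 0.046 0.232]
scene cover_bar 0.56 [287. 223.] 5667 [0.664 0.046 0.232]
scene slip_jar 0.64 [355. 314.] 1421 [0.63  0.169 0.063]
scene water_mug 0.69 [201. 193.] 1621 [ 0.622 -0.299  0.055]
scene glaze_brush 0.58 [242. 177.] 845 [ 0.501 -0.315  0.018]
top station 0.6 [340. 213.] 8668 [ 0.657 -0.042  0.016]
top mould 0.96 [255. 332.] 2831 [0.42  0.139 0.105]
top mould 0.79 [428. 330.] 3038 [ 0.409 -0.19   0.105]
top mould 0.59 [346. 293.] 2697 [ 0.49  -0.041  0.105]
top cover 0.58 [295. 193.] 776 [0.629 0.043 0.308]
top cover_bar 0.64 [295. 191.] 772 [0.63  0.043 0.306]
top slip_jar 0.88 [242. 241.] 864 [0.607 0.153 0.083]
top water_mug 0.93 [473. 228.] 1751 [ 0.616 -0.318  0.039]
top glaze_brush 0.64 [481. 291.] 1499 [ 0.485 -0.323  0.018]
top glaze_brush 0.25 [298. 188.] 796 [0.634 0.043 0.301]
{'time_s': 0.8, 'joint_pos': array([ 1.27649521,  0.61486883, -0.0125897 ,  1.42338985,  0.00809566,
        1.10339651, -0.04039806]), 'joint_vel': array([-1.36169178e-04,  8.19444814e-05,  4.62785690e-04,  1.82456821e-03,
       -2.62810114e-04,  1.31742861e-03, -7.21640686e-04]), 'effort': array([ 3.35949626e-04, -4.69055486e+01,  2.59281211e-01, -1.71336526e+01,
        1.00601601e-02,  1.58835090e-03,  1.44935643e-05]), 'eef_pos': array([ 0.1720103 , -0.6268045 ,  0.23132087]), 'ee_rot': array([-3.11344664e+00, -4.19455333e-01, -5.08743783e-05]), 'wrist_force': array([ 0.60712444, -0.01034574, -0.17723273]), 'moment': array([ 0.03473916, -0.01799005, -0.00217615]), 'grip_force': 0.0, 'grip_width': 0.9993634745823204}
```

View pics/scene0.png

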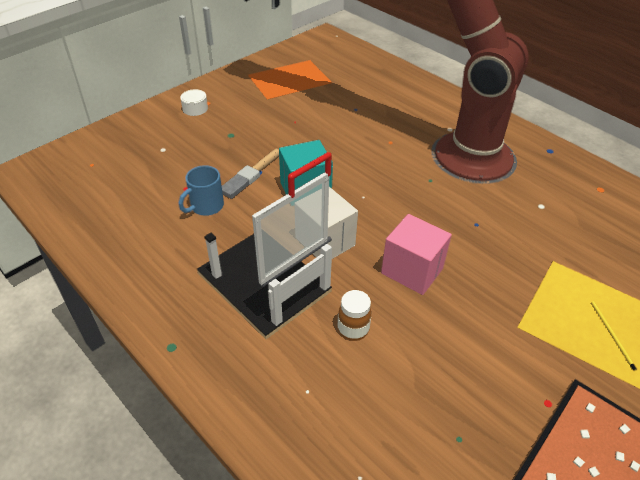

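View pics/top0.png

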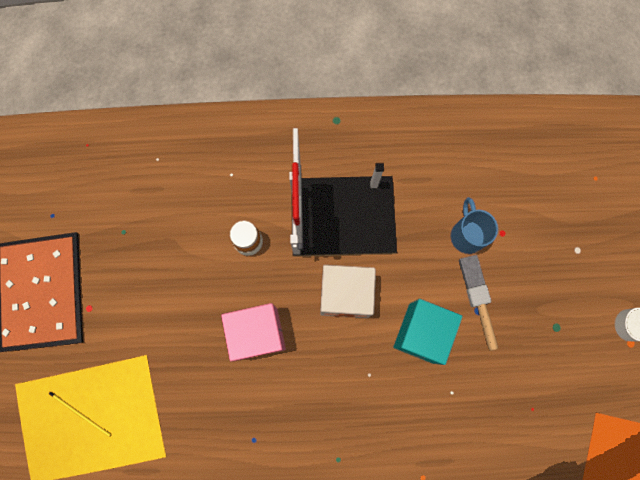

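The scene shows the white mould at scene (337,226) / top (346,293), in front of the black board (top 347,215). The look-alikes are the pink block (top 252,332) and the turquoise block (top 428,330). I choose the white one. The cover stands upright with its red bar at top (296,193). Next I measure poses and make the close crop.

```bash
python3 - <<'E'
from h import *
d=np.load('top0.npz');W=d['W'];im=d['img'].astype(int)
v,u=np.mgrid[:480,:640]
def rect(m,name):
    P=W[m][:,:2]; r=cv2.minAreaRect(P.astype(np.float32)); print(name,m.sum(),np.round(r[0],4),np.round(r[1],4),round(r[2],2)); print(np.round(cv2.boxPoints(r),3).tolist())
z=W[...,2]
dark=(im.max(2)<50)&(abs(z-.015)<.006)&(u>285)&(u<405)&(v>165)&(v<265)
dark=cv2.morphologyEx(dark.astype(np.uint8),cv2.MORPH_OPEN,np.ones((3,3)))>0
rect(dark,'board')
# front edge fit: per column last dark row
pts=[];
for c in range(305,396,3):
    r=np.where(dark[:,c])[0]
    if len(r): pts.append(W[r.max(),c])
pts=np.array(pts); print('front edge',np.polyfit(pts[:,1],pts[:,0],1), pts[::8].round(3).tolist())
m=(abs(z-.105)<.006)&(u>310)&(u<385)&(v>255)&(v<325)
rect(m,'mould')
red=(im[...,0]>130)&(im[...,1]<60)&(im[...,2]<60)&(u>280)&(u<310)&(v>150)&(v<235)
print('bar top',np.round(np.nanpercentile(W[red],[5,50,95],axis=0),3))
d=np.load('scene0.npz');W2=d['W'];im2=d['img'].astype(int)
red=(im2[...,0]>130)&(im2[...,1]<60)&(im2[...,2]<60)&(u>280)&(u<340)&(v>140)&(v<200)
Q=W2[red];Q=Q[Q[:,2]>.28]; print('bar scene',len(Q),np.round(np.nanpercentile(Q,[5,50,95],axis=0),3))
c=Q[abs(Q[:,2]-Q[:,2].max())<.02]; print(np.round(c[[c[:,0].argmin(),c[:,0].argmax()]],3))
cv2.imwrite('pics/crop0.png',cv2.resize(im[140:350,210:490,::-1].astype(np.uint8),None,fx=2.5,fy=2.5,interpolation=cv2.INTER_CUBIC))
E
```

```text
board 6869 [ 0.664  -0.0559] [0.2    0.1694] 89.0
[[0.578000009059906, -0.15399999916553497], [0.746999979019165, -0.15700000524520874], [0.75, 0.0430000014603138], [0.5809999704360962, 0.04600000008940697]]
front edge [0.00696325 0.58157554] [[0.582, 0.037, 0.015], [0.582, -0.013, 0.017], [0.58, -0.063, 0.016], [0.581, -0.114, 0.015]]
mould 2500 [ 0.4937 -0.0425] [0.1002 0.0907] 84.35
[[0.4440000057220459, -0.08799999952316284], [0.5339999794960022, -0.09700000286102295], [0.5440000295639038, 0.003000000026077032], [0.45399999618530273, 0.012000000104308128]]
bar top [[0.58  0.04  0.332]
 [0.615 0.044 0.334]
 [0.657 0.048 0.337]]
bar scene 357 [[0.583 0.044 0.299]
 [0.63  0.047 0.332]
 [0.667 0.05  0.336]]
[[0.581 0.046 0.334]
 [0.668 0.043 0.332]]
```

View pics/crop0.png

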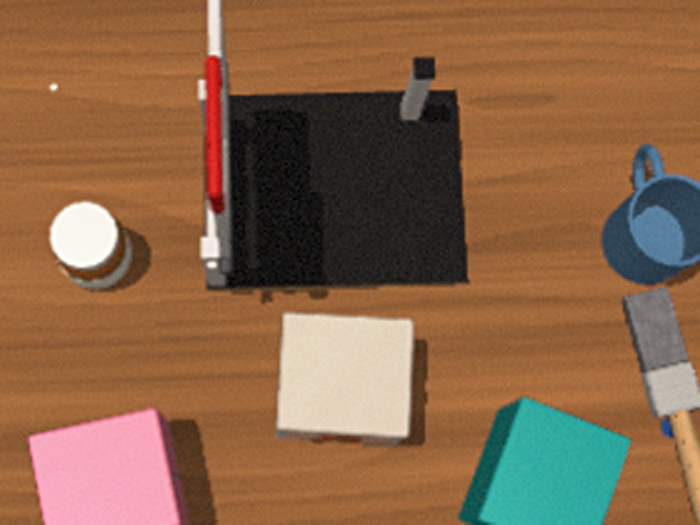

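```bash
cat >> h.py <<'E'
def tgt(yaw,tilt=0,roll=0): # base tool-down with tool x at yaw; roll: about station x
    return R.from_euler('z',yaw)*R.from_euler('x',roll)*R.from_euler('y',tilt)*R.from_euler('x',np.pi)
def plan(pos,Rt):
    s=ctrl.get_state(); Rc=R.from_rotvec(s['ee_rot']); d=np.array(pos)-s['eef_pos']
    print('t',round(s['time_s'],2),'pos',s['eef_pos'].round(4),'F',s['wrist_force'].round(1),'turn units',((Rc.inv()*Rt).as_rotvec()/.12).round(2),'shift(cur)',(Rc.inv().apply(d)/.03).round(2),'shift(new)',(Rt.inv().apply(d)/.03).round(2))
E
python3 -m creep '[[0,0,0,0,0,0.78],[0,0,0,0,0,0.78],[0,0,0,0,0,0.78],[1,-1,0,0,0,0],[1,-1,0,0,0,0],[1,-1,0,0,0,0],[1,-1,0,0,0,0],[1,-1,0,0,0,0]]' 0 20
python3 -m creep '[[1,-1,0,0,0,0],[1,-1,0,0,0,0],[1,-1,0,0,0,0],[0.4,-1,0,0,0,0],[0,-1,0,0,0,0],[0,-1,0,0,0,0],[0,-1,0,0,0,0],[0,-1,0,0,0,0]]'
python3 -c "
from h import *
plan([.418,-.043,.15],tgt(-.012))"
```

```text
time_s: 1.8
eef_pos: [0.325, -0.4778, 0.2315]
ee_rot: [3.141, -0.02, 0.001]
wrist_force: [-0.2, 0.1, -0.6]
grip_width: 0.497
grip_force: 0.0
time_s: 2.8
eef_pos: [0.4292, -0.2392, 0.2316]
ee_rot: [3.141, -0.02, 0.001]
wrist_force: [0.4, 0.1, 0.7]
grip_width: 0.503
grip_force: 0.0
t 2.8 pos [ 0.4292 -0.2392  0.2316] F [0.4 0.1 0.7] turn units [ 0.   -0.01 -0.01] shift(cur) [-0.46 -6.53  2.72] shift(new) [-0.45 -6.53  2.72]
```

```bash
python3 -m creep '[[0,-1,0,0,0,0],[0,-1,0,0,0,0],[0,-1,0,0,0,0],[0,-1,0,0,0,0],[0,-1,0,0,0,0],[-0.2,-1,0,0,0,0],[-0.25,-0.5,0.5,0,0,0],[0,0,1,0,0,0]]'
python3 -m creep '[[0,0,1,0,0,0],[0,0,0.5,0,0,0],[0,0,0,0,0,0]]'
python3 -c "
from h import *
s=snap('top','t1.png')
plan([.418,-.043,.05],tgt(-.012))"
```

```text
time_s: 3.8
eef_pos: [0.419, -0.0435, 0.1871]
ee_rot: [-3.141, 0.015, -0.007]
wrist_force: [-0.0, 0.4, -0.1]
grip_width: 0.502
grip_force: 0.0
time_s: 4.18
eef_pos: [0.4176, -0.0449, 0.1407]
ee_rot: [-3.141, 0.02, 0.003]
wrist_force: [-0.6, 0.3, 0.5]
grip_width: 0.501
grip_force: 0.0
t 4.22 pos [ 0.4182 -0.0449  0.1414] F [0.1 0.1 0.2] turn units [-0.    0.   -0.01] shift(cur) [-0.01 -0.06  3.05] shift(new) [-0.01 -0.06  3.05]
```

View pics/t1.png

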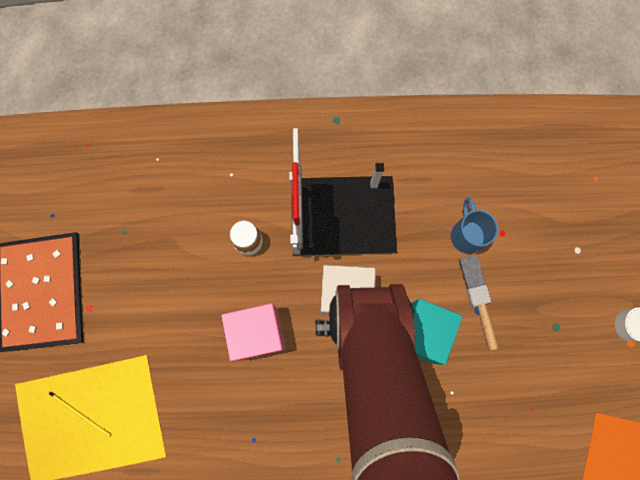

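```bash
python3 -m creep '[[0,0,0.8,0,0,0],[0,0,0.8,0,0,0],[0,0,0.8,0,0,0],[0,0,0.6,0,0,0],[0,0,0,0,0,0],[0.3,0,0,0,0,0],[0.3,0,0,0,0,0],[0.3,0,0,0,0,0]]'
python3 -m creep '[[0.25,0,0,0,0,0],[0.25,0,0,0,0,0],[0.25,0,0,0,0,0],[0.25,0,0,0,0,0],[0,0,0,0,0,0]]'
python3 -c "
from h import *
s=snap('top');W=cloud(s)
v,u=np.mgrid[:480,:640]
m=(abs(W[...,2]-.105)<.006)&(s['img'].min(2)>120)&(u>310)&(u<385)&(v>225)&(v<325)
P=W[m];print(m.sum(),P.min(0).round(3),P.max(0).round(3))
e=[];
for c in range(325,375,4):
    r=np.where(m[:,c])[0]
    if len(r): e.append(W[r.min(),c])
e=np.array(e);print('far edge',np.polyfit(e[:,1],e[:,0],1).round(4))
"
```

```text
time_s: 5.22
eef_pos: [0.4434, -0.0459, 0.0517]
ee_rot: [3.141, -0.023, -0.007]
wrist_force: [-4.0, 0.0, 2.4]
grip_width: 0.497
grip_force: 0.0
time_s: 5.85
eef_pos: [0.4742, -0.0455, 0.0512]
ee_rot: [-3.141, 0.02, 0.004]
wrist_force: [-3.5, 0.1, -0.7]
grip_width: 0.499
grip_force: 2.0
585 [ 0.492 -0.094  0.101] [0.579 0.006 0.111]
far edge [-0.0132  0.576 ]
```

```bash
python3 -m creep '[[0.12,0,0,0,0,0],[0.08,0,0,0,0,0],[0,0,0,0,0,0]]'
python3 -m creep '[[0.05,0,0,0,0,0],[0,0,0,0,0,0]]'
```

```text
time_s: 6.28
eef_pos: [0.4806, -0.0456, 0.0512]
ee_rot: [-3.141, 0.02, 0.002]
wrist_force: [-4.0, -0.1, -0.6]
grip_width: 0.502
grip_force: 2.2
time_s: 6.52
eef_pos: [0.4806, -0.0456, 0.0512]
ee_rot: [-3.141, 0.02, 0.007]
wrist_force: [-6.0, 0.0, 2.2]
grip_width: 0.5
grip_force: 2.3
```

```bash
python3 -c "
from h import *
s=snap('top');W=cloud(s)
z=W[...,2]; m=(z>.13)&(W[...,0]<.62)&(W[...,0]>.3)&(W[...,1]>-.2)&(W[...,1]<.03)
P=W[m]
for a in np.arange(.13,.5,.04):
    Q=P[(P[:,2]>=a)&(P[:,2]<a+.04)]
    if len(Q): print(round(a,2),len(Q),'y',Q[:,1].min().round(3),Q[:,1].max().round(3),'x',Q[:,0].min().round(3),Q[:,0].max().round(3), 'x at ymax',Q[Q[:,1].argmax()].round(3))
"
python3 -m creep '[[-0.15,0,0,0,0,0],[0,0,-0.6,0,0,0],[0,0,-0.55,0,0,0],[0.14,0,0,0,0,0],[0,0,0,0,0,0]]'
```

```text
0.13 185 y -0.009 0.022 x 0.47 0.495 x at ymax [0.472 0.022 0.151]
0.33 85 y -0.094 0.004 x 0.44 0.522 x at ymax [0.472 0.004 0.351]
0.37 886 y -0.094 0.004 x 0.43 0.522 x at ymax [0.483 0.004 0.373]
0.41 955 y -0.085 -0.006 x 0.435 0.5 x at ymax [ 0.455 -0.006  0.414]
0.45 652 y -0.078 -0.006 x 0.423 0.483 x at ymax [ 0.423 -0.006  0.485]
0.49 813 y -0.079 -0.006 x 0.408 0.465 x at ymax [ 0.41  -0.006  0.521]
time_s: 7.2
eef_pos: [0.4777, -0.0457, 0.0859]
ee_rot: [-3.141, 0.02, 0.015]
wrist_force: [-11.4, -1.0, 8.8]
grip_width: 0.502
grip_force: 5.6
```

```bash
python3 -m creep '[[-0.3,0,0,0,0,0],[0,0.25,0,0,0,0],[0.25,0,0,0,0,0],[0,0,0,0,0,0]]'
python3 -m creep '[[0.19,0,-0.17,0,0,0],[0.19,0,-0.17,0,0,0],[0.19,0,-0.17,0,0,0],[0.19,0,-0.17,0,0,0],[0,0,0,0,0,0]]'
python3 -c "
from h import *
snap('scene','s2.png')"
```

```text
time_s: 7.7
eef_pos: [0.4777, -0.0542, 0.0854]
ee_rot: [3.141, -0.022, -0.012]
wrist_force: [-6.8, 0.5, 4.9]
grip_width: 0.497
grip_force: 3.6
time_s: 8.32
eef_pos: [0.5036, -0.0544, 0.1067]
ee_rot: [3.141, -0.022, -0.001]
wrist_force: [-4.6, -0.2, 3.7]
grip_width: 0.5
grip_force: 2.7
```

View pics/s2.png

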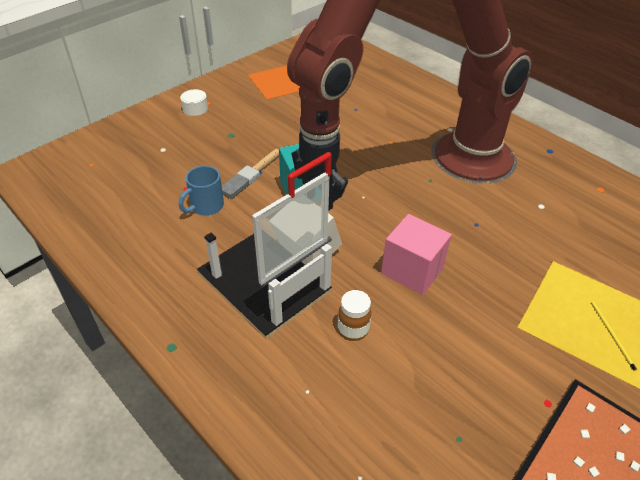

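The mould at about (310,240) is tilting over the fence, seen through the clear cover, and the jar, mug and brush have not moved. I continue along the arc.

```bash
python3 -m creep '[[0.22,0,-0.12,0,0,0],[0.22,0,-0.12,0,0,0],[0.22,0,-0.12,0,0,0],[0.22,0,-0.12,0,0,0],[0,0,0,0,0,0]]'
python3 -m creep '[[0.25,0,-0.06,0,0,0],[0.25,0,-0.06,0,0,0],[0.25,0,-0.05,0,0,0],[0.25,0,-0.05,0,0,0],[0,0,0,0,0,0]]'
python3 -c "
from h import *
W=cloud(snap('top'));print(W[240:300:8,352].round(3))"
```

```text
time_s: 9.0
eef_pos: [0.5315, -0.0535, 0.1209]
ee_rot: [-3.141, 0.02, -0.004]
wrist_force: [-1.1, -0.3, 0.5]
grip_width: 0.5
grip_force: 0.5
time_s: 9.62
eef_pos: [0.5611, -0.0542, 0.1274]
ee_rot: [-3.141, 0.02, -0.003]
wrist_force: [0.9, -0.1, 0.5]
grip_width: 0.497
grip_force: 0.0
[[ 0.496 -0.021  0.539]
 [ 0.486 -0.02   0.548]
 [ 0.476 -0.018  0.559]
 [ 0.467 -0.017  0.566]
 [ 0.457 -0.016  0.574]
 [ 0.449 -0.015  0.583]
 [ 0.44  -0.014  0.588]
 [ 0.432 -0.014  0.594]]
```

```bash
python3 -m creep '[[-0.5,0,-0.8,0,0,0],[-0.8,0.3,-1,0,0,0],[-0.8,0.6,-1,0,0,0],[-0.8,1,-1,0,0,0],[0,1,-1,0,0,0],[0,1,-1,0,0,0],[0,1,-1,0,0,0],[0,1,-1,0,0,0]]'
python3 -c "
from h import *
s=snap('top');W=cloud(s)
v,u=np.mgrid[:480,:640]
cv2.imwrite('pics/t3.png',cv2.resize(s['img'][140:380,230:510,::-1],None,fx=2,fy=2))
m=(abs(W[...,2]-.105)<.008)&(u>310)&(u<385)&(v>180)&(v<300)
m=cv2.morphologyEx(m.astype(np.uint8),cv2.MORPH_OPEN,np.ones((3,3)))>0
P=W[m];r=cv2.minAreaRect(P[:,:2].astype(np.float32));print(m.sum(),r,P.min(0).round(3),P.max(0).round(3)); print(cv2.boxPoints(r).round(3).tolist())
W=cloud(snap('scene'))
im=snap('scene')['img'].astype(int)
red=(im[...,0]>130)&(im[...,1]<60)&(im[...,2]<60)&(u>280)&(u<340)&(v>140)&(v<210)
Q=W[red];Q=Q[Q[:,2]>.32];print(len(Q),np.nanpercentile(Q,[5,50,95],axis=0).round(3))
"
```

```text
time_s: 10.68
eef_pos: [0.4701, -0.231, 0.3623]
ee_rot: [-3.142, 0.021, -0.0]
wrist_force: [0.5, -0.6, 0.5]
grip_width: 0.502
grip_force: 0.0
720 ((0.5756883025169373, -0.044281233102083206), (0.10006705671548843, 0.08099351078271866), 89.80950927734375) [ 0.535 -0.094  0.097] [0.616 0.006 0.113]
[[0.5350000262260437, -0.09399999678134918], [0.6159999966621399, -0.09399999678134918], [0.6159999966621399, 0.006000000052154064], [0.5350000262260437, 0.006000000052154064]]
259 [[0.584 0.044 0.324]
 [0.629 0.047 0.333]
 [0.666 0.05  0.336]]
```

View pics/t3.png

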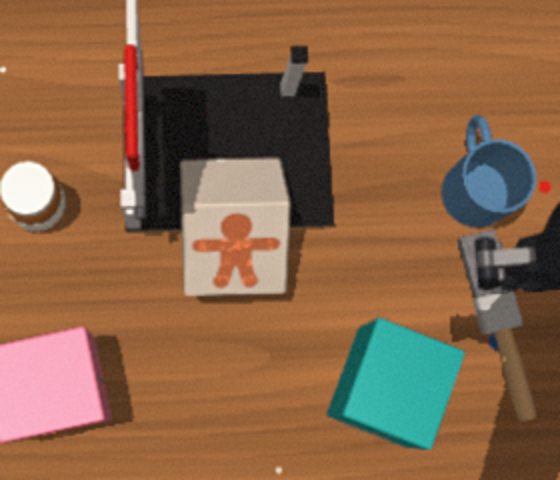

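```bash
python3 -c "
from h import *
s=snap('top');W=cloud(s);print(W[214:292:5,348].round(3));print(W[255,320:376:6].round(3))"
```

```text
[[ 0.665 -0.057  0.017]
 [ 0.655 -0.057  0.013]
 [ 0.625 -0.051  0.088]
 [ 0.612 -0.049  0.102]
 [ 0.598 -0.048  0.118]
 [ 0.586 -0.046  0.13 ]
 [ 0.575 -0.045  0.136]
 [ 0.567 -0.045  0.131]
 [ 0.559 -0.046  0.118]
 [ 0.55  -0.045  0.115]
 [ 0.542 -0.046  0.105]
 [ 0.533 -0.045  0.102]
 [ 0.525 -0.046  0.091]
 [ 0.517 -0.046  0.08 ]
 [ 0.508 -0.046  0.072]
 [ 0.507 -0.05  -0.001]]
[[ 0.58   0.006  0.006]
 [ 0.559 -0.004  0.12 ]
 [ 0.558 -0.015  0.119]
 [ 0.558 -0.027  0.12 ]
 [ 0.558 -0.038  0.117]
 [ 0.558 -0.05   0.115]
 [ 0.557 -0.061  0.119]
 [ 0.557 -0.072  0.116]
 [ 0.556 -0.083  0.119]
 [ 0.576 -0.109  0.003]]
```

The mould rests wedged at about 45° (cavity at crop (236,250), block's former top beyond it), bottom edge on the table and leaning on the fence. It still has to be pushed past balance.

```bash
python3 -m creep '[[0.2,-1,0.5,0,0,0],[0.3,-1,0.8,0,0,0],[0.4,-1,1,0,0,0],[0.4,-1,1,0,0,0],[0.3,-1,1,0,0,0],[0,-0.9,1,0,0,0],[0,0,1,0,0,0],[0,0,0,0,0,0]]'
python3 -c "
from h import *
plan([.545,-.053,.132],tgt(-.012))"
```

```text
time_s: 11.88
eef_pos: [0.5179, -0.0517, 0.1694]
ee_rot: [-3.14, 0.016, 0.013]
wrist_force: [-0.3, -0.6, 0.0]
grip_width: 0.501
grip_force: 0.0
t 11.88 pos [ 0.5179 -0.0517  0.1694] F [-0.3 -0.6  0. ] turn units [-0.01  0.07  0.02] shift(cur) [0.92 0.03 1.24] shift(new) [0.91 0.03 1.25]
```

```bash
python3 -m creep '[[0.45,0,0.6,0,0,0],[0.45,0,0.6,0,0,0],[0.2,0,0,0,0,0],[0.2,0,0,0,0,0],[0.2,0,0,0,0,0],[0.2,0,0,0,0,0],[0,0,0,0,0,0]]'
python3 -m creep '[[0.25,0,0,0,0,0],[0.25,0,0,0,0,0],[0.25,0,0,0,0,0],[0,0,0,0,0,0]]'

```

```text
time_s: 12.75
eef_pos: [0.5724, -0.0544, 0.1366]
ee_rot: [-3.141, 0.02, -0.001]
wrist_force: [0.4, 0.9, -0.7]
grip_width: 0.502
grip_force: 0.0
time_s: 13.25
eef_pos: [0.5951, -0.0547, 0.1361]
ee_rot: [-3.141, 0.02, -0.001]
wrist_force: [-0.0, 0.5, 0.0]
grip_width: 0.503
grip_force: 0.0
```

```bash
python3 -c "
from h import *
s=snap('scene');W=cloud(s)
X=W.reshape(-1,3);m=(abs(X[:,1]+.02)<.025)&(X[:,0]>.48)&(X[:,0]<.72)&(X[:,2]<.2)&(X[:,2]>.02)
P=X[m]
for a in np.arange(.5,.72,.015):
    Q=P[abs(P[:,0]-a)<.0075]
    if len(Q): print(a.round(3),len(Q),np.percentile(Q[:,2],[5,50,95]).round(3))
cv2.imwrite('pics/s4.png',cv2.resize(s['img'][130:340,180:440,::-1],None,fx=3,fy=2.8))
"
```

```text
0.515 34 [0.06  0.072 0.08 ]
0.53 25 [0.051 0.085 0.092]
0.56 9 [0.047 0.054 0.056]
0.575 18 [0.043 0.053 0.06 ]
0.59 19 [0.044 0.053 0.059]
0.605 24 [0.044 0.051 0.06 ]
0.62 15 [0.047 0.057 0.061]
0.695 1 [0.022 0.022 0.022]
```

View pics/s4.png

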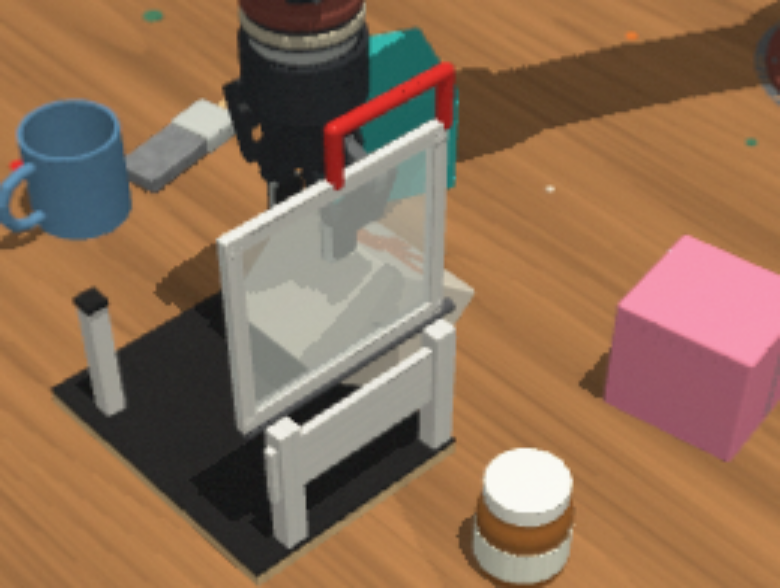

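The picture shows the mould still wedged (crop about (380,270)), with the finger at (340,230) above its top edge. I passed over it, so I go back, lower and push again.

```bash
python3 -m creep '[[0,0,-0.4,0,0,0],[-0.8,0,0,0,0,0],[-0.9,0,0,0,0,0],[-0.7,0,0,0,0,0],[0,0,0.6,0,0,0],[0,0,0.5,0,0,0],[0,0,0,0,0,0]]'
python3 -m creep '[[0.2,0,0,0,0,0],[0.2,0,0,0,0,0],[0.2,0,0,0,0,0],[0.2,0,0,0,0,0],[0.2,0,0,0,0,0]]'
python3 -m creep '[[0.2,0,-0.02,0,0,0],[0.2,0,-0.02,0,0,0],[0.2,0,-0.02,0,0,0]]'

```

```text
time_s: 14.18
eef_pos: [0.5218, -0.0537, 0.1145]
ee_rot: [-3.141, 0.02, 0.003]
wrist_force: [0.5, -0.2, -0.4]
grip_width: 0.502
grip_force: 0.0
time_s: 14.8
eef_pos: [0.5528, -0.0542, 0.1158]
ee_rot: [-3.141, 0.02, 0.0]
wrist_force: [-2.3, -0.5, 7.4]
grip_width: 0.502
grip_force: 3.3
time_s: 15.18
eef_pos: [0.5713, -0.0544, 0.1174]
ee_rot: [-3.141, 0.02, -0.002]
wrist_force: [0.1, -0.6, 2.4]
grip_width: 0.499
grip_force: 1.0
```

```bash
python3 -m creep '[[0.2,0,-0.02,0,0,0],[0.2,0,-0.02,0,0,0],[0.2,0,0,0,0,0],[0,0,0,0,0,0]]'
python3 -m creep '[[-0.5,0,-0.8,0,0,0],[-0.8,0.3,-1,0,0,0],[-0.8,0.6,-1,0,0,0],[-0.8,1,-1,0,0,0],[0,1,-1,0,0,0],[0,1,-1,0,0,0],[0,1,-1,0,0,0],[0,1,-1,0,0,0]]'
cat > m.py <<'E'
from h import *
s=snap('top');W=cloud(s)
v,u=np.mgrid[:480,:640]
print(W[180:292:7,348].round(3).tolist())
m=(abs(W[...,2]-.105)<.008)&(u>310)&(u<385)&(v>180)&(v<300)
m=cv2.morphologyEx(m.astype(np.uint8),cv2.MORPH_OPEN,np.ones((3,3)))>0
P=W[m];r=cv2.minAreaRect(P[:,:2].astype(np.float32));print(m.sum(),r); print(cv2.boxPoints(r).round(3).tolist())
E
python3 m.py
```

```text
time_s: 15.68
eef_pos: [0.5886, -0.0546, 0.1179]
ee_rot: [-3.141, 0.02, 0.001]
wrist_force: [0.2, -0.2, 0.1]
grip_width: 0.499
grip_force: 0.0
time_s: 16.68
eef_pos: [0.4984, -0.2313, 0.3532]
ee_rot: [-3.141, 0.02, 0.001]
wrist_force: [0.4, 0.7, -0.7]
grip_width: 0.497
grip_force: 0.0
[[0.741, -0.061, 0.015], [0.726, -0.061, 0.013], [0.709, -0.059, 0.016], [0.694, -0.059, 0.016], [0.653, -0.051, 0.104], [0.639, -0.05, 0.105], [0.624, -0.049, 0.108], [0.611, -0.049, 0.106], [0.597, -0.048, 0.105], [0.583, -0.048, 0.105], [0.57, -0.047, 0.104], [0.557, -0.047, 0.1], [0.559, -0.053, 0.003], [0.544, -0.052, 0.002], [0.53, -0.051, 0.002], [0.515, -0.051, -0.001]]
2724 ((0.6100145578384399, -0.04495326429605484), (0.1000363826751709, 0.10641350597143173), 89.71127319335938)
[[0.5569999814033508, -0.0949999988079071], [0.6629999876022339, -0.0949999988079071], [0.6629999876022339, 0.004999999888241291], [0.5569999814033508, 0.004999999888241291]]
```

The mould lies flat: top at z 0.105, centre 30 mm behind the edge, overhang about 23 mm, square within about 1°. Next is the cover bar at (0.623, 0.045, 0.330).

```bash
python3 -m creep '[[0.2,0,-1,0,0,0],[0.5,-1,-0.8,0,0,0],[0.5,-1,0,0,0,0],[0.5,-1,0,0,0,0],[0.5,-1,0,0,0,0],[0.5,-1,0,0,0,0],[0.5,-1,0,0,0,0],[0.5,-1,0,0,0,0]]'
python3 -m creep '[[0.3,-1,0,0,0,0],[0,-1,0,0,0,0],[0,0,0,0,0,0]]' 0.2
python3 -c "
from h import *
plan([.623,.045,.311],tgt(-.012))
s=snap('wrist','w5.png')
print(spotter.boxes_of('wrist','cover_bar')[:2])
im=s['img'].astype(int);m=(im[...,0]>130)&(im[...,1]<60)&(im[...,2]<60);W=cloud(s)[m]
W=W[(W[:,2]>.32)];print(len(W),np.nanpercentile(W,[3,50,97],axis=0).round(3))
"
```

```text
time_s: 17.73
eef_pos: [0.6127, -0.0209, 0.4058]
ee_rot: [3.141, -0.02, -0.002]
wrist_force: [0.7, 0.3, 0.8]
grip_width: 0.496
grip_force: 0.0
time_s: 18.1
eef_pos: [0.622, 0.0417, 0.4056]
ee_rot: [-3.139, 0.011, 0.003]
wrist_force: [-0.0, -0.3, -0.8]
grip_width: 0.399
grip_force: 0.0
t 18.1 pos [0.622  0.0417 0.4056] F [-0.  -0.3 -0.8] turn units [-0.02  0.01  0.04] shift(cur) [ 0.04 -0.1   3.15] shift(new) [ 0.03 -0.11  3.15]
[{'xy': [0.4817, 0.4246], 'conf': 0.97}]
2436 [[0.582 0.04  0.331]
 [0.627 0.044 0.334]
 [0.665 0.049 0.336]]
```

View pics/w5.png

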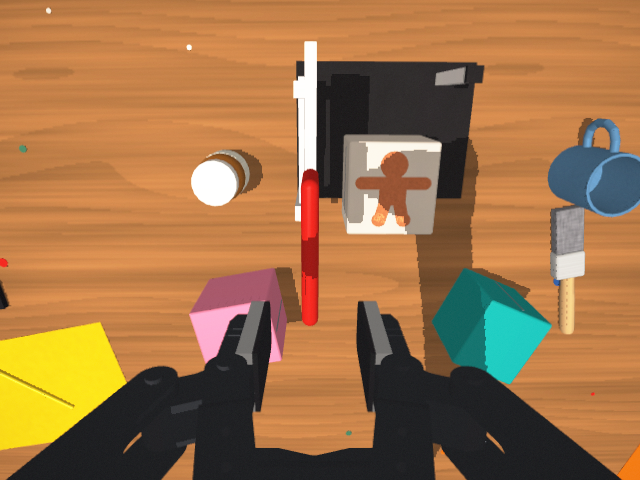

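The picture shows the mould lying cavity up at (392,185). The bar at (310,247) lies between the fingers. I descend over it, cage it, and print the arc.

```bash
python3 -m creep '[[0,-0.07,0.8,0,0,0],[0,0,0.8,0,0,0],[0,0,0.8,0,0,0],[0,0,0.7,0,0,0],[0,0,0,0,0,0]]'
python3 -m creep '[[0,0,0,0,0,0],[0,0,0,0,0,0],[0,0,0,0,0,0]]' 0.64 20
cat > arc.py <<'E'
from h import *
import sys
ths=[float(a) for a in sys.argv[1:]]
H=np.array([.622,.0445,.130]); Z=R.from_euler('z',-.012)
def pose(th):
    b=H+Z.apply([0,-.2*np.cos(th),.2*np.sin(th)]); a=(np.pi/2-th)/2
    Rt=tgt(-.012,0,a); return b+.019*Rt.apply([0,0,1]),Rt
s=ctrl.get_state(); p=s['eef_pos'];Rc=R.from_rotvec(s['ee_rot'])
tip=p-.019*Rc.apply([0,0,1]); r=tip-H; print('grasp angle',np.arctan2(r[2],-r[1]).round(3),'radius',np.hypot(r[1],r[2]).round(4),'F',s['wrist_force'].round(1))
for t in ths:
    q,Rt=pose(t)
    print(t,'shift',(Rc.inv().apply(q-p)/.03).round(2),'turn',((Rc.inv()*Rt).as_rotvec()/.12).round(2)); p,Rc=q,Rt
E
python3 arc.py 1.52 1.47 1.42 1.36 1.3 1.24 1.18 1.12; python3 -c "
from h import *
print(ctrl.get_state()['grip_width'])"
```

```text
time_s: 18.82
eef_pos: [0.6215, 0.0377, 0.3115]
ee_rot: [3.14, -0.025, -0.007]
wrist_force: [0.3, -0.2, 0.1]
grip_width: 0.4
grip_force: 0.0
time_s: 19.2
eef_pos: [0.6229, 0.04, 0.3141]
ee_rot: [-3.141, 0.02, -0.003]
wrist_force: [-0.1, -0.3, -0.5]
grip_width: 0.183
grip_force: 0.0
grasp angle 1.548 radius 0.2032 F [-0.1 -0.3 -0.5]
1.52 shift [-0.03  0.17  0.11] turn [ 0.21 -0.01 -0.01]
1.47 shift [-0.    0.32  0.02] turn [ 0.21 -0.    0.  ]
1.42 shift [0.   0.32 0.02] turn [ 0.21  0.   -0.  ]
1.36 shift [-0.    0.38  0.04] turn [0.25 0.   0.  ]
1.3 shift [-0.    0.38  0.05] turn [ 0.25 -0.   -0.  ]
1.24 shift [0.   0.38 0.07] turn [0.25 0.   0.  ]
1.18 shift [-0.    0.37  0.08] turn [ 0.25  0.   -0.  ]
1.12 shift [0.   0.37 0.09] turn [0.25 0.   0.  ]
0.18273389562475933
```

```bash
python3 -m creep '[[0,0.17,0.1,0.21,0,0],[0,0.32,0.02,0.21,0,0],[0,0.32,0.02,0.21,0,0],[0,0.38,0.04,0.25,0,0],[0,0.38,0.05,0.25,0,0],[0,0.38,0.07,0.25,0,0]]'
python3 arc.py 1.15 1.09 1.03 .97 .91 .85 .79 .73
python3 - <<'E'
from h import *
s=snap('scene');im=s['img'].astype(int);W=cloud(s)
m=(im[...,0]>130)&(im[...,1]<60)&(im[...,2]<60)&(W[...,2]>.2)&(W[...,0]>.55);Q=W[m];print(len(Q),np.nanpercentile(Q,[5,50,95],axis=0).round(3))
E
```

```text
time_s: 19.95
eef_pos: [0.6218, -0.0198, 0.2998]
ee_rot: [-2.975, 0.022, -0.002]
wrist_force: [0.5, -0.1, -0.2]
grip_width: 0.18
grip_force: 0.1
grasp angle 1.227 radius 0.2003 F [ 0.5 -0.1 -0.2]
1.15 shift [-0.02  0.47  0.12] turn [ 0.37 -0.01 -0.02]
1.09 shift [0.   0.37 0.09] turn [ 0.25 -0.    0.  ]
1.03 shift [0.   0.37 0.11] turn [0.25 0.   0.  ]
0.97 shift [0.   0.36 0.12] turn [0.25 0.   0.  ]
0.91 shift [0.   0.36 0.13] turn [ 0.25 -0.   -0.  ]
0.85 shift [-0.    0.36  0.14] turn [ 0.25 -0.   -0.  ]
0.79 shift [0.   0.35 0.15] turn [ 0.25 -0.    0.  ]
0.73 shift [0.   0.35 0.16] turn [0.25 0.   0.  ]
295 [[ 0.581 -0.024  0.286]
 [ 0.651 -0.019  0.309]
 [ 0.667 -0.01   0.322]]
```

Cover follows; bar inside the cage.

```bash
python3 -m creep '[[0,0.45,0.12,0.3,0,0],[0,0.37,0.09,0.25,0,0],[0,0.37,0.11,0.25,0,0],[0,0.36,0.12,0.25,0,0],[0,0.36,0.13,0.25,0,0],[0,0.36,0.14,0.25,0,0],[0,0.35,0.15,0.25,0,0]]'
python3 arc.py .73 .67 .61 .56 .51 .46 .41 .36
```

```text
time_s: 20.88
eef_pos: [0.6209, -0.0873, 0.2545]
ee_rot: [-2.758, 0.018, -0.003]
wrist_force: [0.6, -0.9, -0.3]
grip_width: 0.178
grip_force: 0.3
grasp angle 0.797 radius 0.1987 F [ 0.6 -0.9 -0.3]
0.73 shift [-0.02  0.4   0.14] turn [ 0.31 -0.   -0.01]
0.67 shift [-0.    0.34  0.17] turn [ 0.25 -0.    0.  ]
0.61 shift [-0.    0.34  0.18] turn [0.25 0.   0.  ]
0.56 shift [0.   0.28 0.16] turn [0.21 0.   0.  ]
0.51 shift [-0.    0.27  0.17] turn [ 0.21 -0.   -0.  ]
0.46 shift [0.   0.27 0.18] turn [0.21 0.   0.  ]
0.41 shift [-0.    0.26  0.18] turn [0.21 0.   0.  ]
0.36 shift [0.   0.26 0.19] turn [ 0.21  0.   -0.  ]
```

```bash
python3 -m creep '[[0,0.38,0.14,0.28,0,0],[0,0.34,0.17,0.25,0,0],[0,0.34,0.18,0.25,0,0],[0,0.28,0.16,0.21,0,0],[0,0.27,0.17,0.21,0,0],[0,0.27,0.18,0.21,0,0],[0,0.26,0.18,0.21,0,0]]'
python3 arc.py .37 .33 .29 .25 .21 .18 .15 .12
python3 - <<'E'
from h import *
s=snap('scene');im=s['img'].astype(int);W=cloud(s)
m=(im[...,0]>130)&(im[...,1]<60)&(im[...,2]<60)&(W[...,2]>.11)&(W[...,0]>.55)&(W[...,0]<.7);Q=W[m];print(len(Q),np.nanpercentile(Q,[5,50,95],axis=0).round(3))
E
```

```text
time_s: 21.75
eef_pos: [0.6204, -0.128, 0.1945]
ee_rot: [-2.564, 0.016, -0.005]
wrist_force: [-0.1, -0.4, -1.4]
grip_width: 0.18
grip_force: 0.4
grasp angle 0.414 radius 0.1998 F [-0.1 -0.4 -1.4]
0.37 shift [-0.02  0.23  0.16] turn [ 0.19 -0.   -0.  ]
0.33 shift [0.   0.2  0.15] turn [0.17 0.   0.  ]
0.29 shift [-0.    0.2   0.16] turn [ 0.17  0.   -0.  ]
0.25 shift [-0.    0.2   0.16] turn [0.17 0.   0.  ]
0.21 shift [0.   0.19 0.17] turn [ 0.17 -0.    0.  ]
0.18 shift [0.   0.14 0.13] turn [ 0.12  0.   -0.  ]
0.15 shift [-0.    0.14  0.13] turn [ 0.12 -0.    0.  ]
0.12 shift [0.   0.14 0.13] turn [ 0.12 -0.   -0.  ]
243 [[ 0.581 -0.142  0.198]
 [ 0.638 -0.135  0.208]
 [ 0.666 -0.107  0.214]]
```

```bash
python3 -m creep '[[0,0.22,0.16,0.19,0,0],[0,0.2,0.15,0.17,0,0],[0,0.2,0.16,0.17,0,0],[0,0.2,0.16,0.17,0,0],[0,0.19,0.17,0.17,0,0],[0,0.14,0.13,0.12,0,0],[0,0.14,0.13,0.12,0,0]]'
python3 arc.py .14 .11 .08 .06 .04 .02 0 -.02
```

```text
time_s: 22.68
eef_pos: [0.6202, -0.1403, 0.1463]
ee_rot: [-2.431, 0.016, -0.006]
wrist_force: [0.4, -0.3, -0.5]
grip_width: 0.176
grip_force: 0.5
grasp angle 0.154 radius 0.1996 F [ 0.4 -0.3 -0.5]
0.14 shift [-0.02  0.08  0.05] turn [ 0.04 -0.   -0.01]
0.11 shift [-0.    0.14  0.13] turn [ 0.12 -0.   -0.  ]
0.08 shift [0.   0.14 0.14] turn [ 0.13 -0.    0.  ]
0.06 shift [0.   0.09 0.09] turn [ 0.08  0.   -0.  ]
0.04 shift [-0.    0.09  0.09] turn [ 0.08  0.   -0.  ]
0.02 shift [0.   0.09 0.09] turn [0.08 0.   0.  ]
0.0 shift [-0.    0.09  0.09] turn [ 0.08  0.   -0.  ]
-0.02 shift [0.   0.09 0.1 ] turn [0.08 0.   0.  ]
```

```bash
python3 -m creep '[[0,0.08,0.05,0.04,0,0],[0,0.14,0.13,0.12,0,0],[0,0.12,0.12,0.11,0,0],[0,0.08,0.08,0.07,0,0],[0,0.08,0.08,0.07,0,0],[0,0.06,0.06,0.06,0,0],[0,0.06,0.06,0.06,0,0],[0,0,0,0,0,0]]'
python3 arc.py 0 -.01 -.02
python3 - <<'E'
from h import *
s=snap('scene','s6.png');im=s['img'].astype(int);W=cloud(s)
m=(im[...,0]>130)&(im[...,1]<60)&(im[...,2]<60)&(W[...,2]>.08)&(W[...,0]>.55)&(W[...,0]<.7);Q=W[m];print(len(Q),np.nanpercentile(Q,[5,50,95],axis=0).round(3)); print(ctrl.get_state()['grip_force'])
E
```

```text
time_s: 23.68
eef_pos: [0.6201, -0.1426, 0.1208]
ee_rot: [-2.369, 0.016, -0.006]
wrist_force: [0.3, 0.1, -2.6]
grip_width: 0.177
grip_force: 0.9
grasp angle 0.022 radius 0.2004 F [ 0.3  0.1 -2.6]
0.0 shift [-0.01  0.09  0.12] turn [ 0.11 -0.   -0.01]
-0.01 shift [0.   0.04 0.05] turn [ 0.04 -0.    0.  ]
-0.02 shift [0.   0.04 0.05] turn [0.04 0.   0.  ]
212 [[ 0.582 -0.156  0.13 ]
 [ 0.639 -0.149  0.134]
 [ 0.666 -0.122  0.137]]
1.0296225920319557
```

View pics/s6.png

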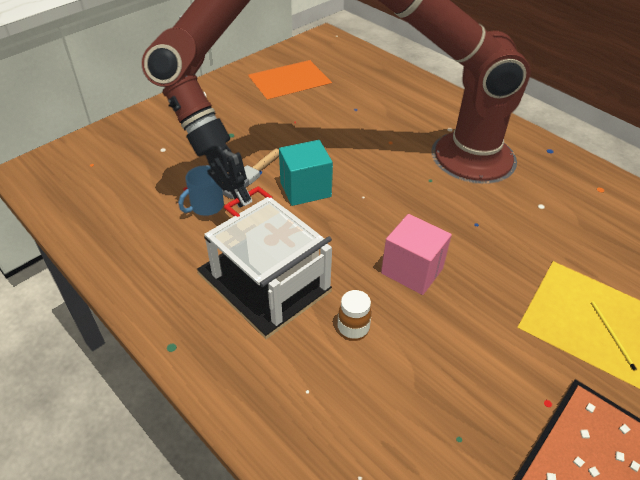

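The cover is nearly shut over the mould at (268,238), with the gripper on the bar at (245,197). I ease down the last millimetres until the finger is unloaded.

```bash
python3 -m creep '[[0,0.05,0.05,0.04,0,0],[0,0.05,0.05,0.04,0,0],[0,0,0,0,0,0]]'
python3 -m creep '[[0,0.05,0.05,0.04,0,0],[0,0.04,0.05,0.04,0,0],[0,0,0,0,0,0]]'
python3 arc.py
```

```text
time_s: 24.1
eef_pos: [0.6202, -0.1422, 0.117]
ee_rot: [-2.358, 0.015, -0.006]
wrist_force: [0.7, 0.7, 0.4]
grip_width: 0.177
grip_force: 0.0
time_s: 24.48
eef_pos: [0.6201, -0.1422, 0.1128]
ee_rot: [-2.349, 0.016, -0.006]
wrist_force: [-0.2, 0.1, 0.5]
grip_width: 0.179
grip_force: 0.0
grasp angle -0.019 radius 0.2003 F [-0.2  0.1  0.5]
```

```bash
python3 -m creep '[[0,0,0,0,0,0],[0,0,0,0,0,0],[0,0,-0.3,0,0,0],[0,0,-0.5,0,0,0],[0,0,-0.7,0,0,0],[0,0,-1,0,0,0],[0,0,-1,0,0,0],[0,0,-1,0,0,0]]' 0.56
python3 -m creep '[[-1,-0.7,-0.7,0,0,0],[-1,-0.7,-0.7,0,0,0],[-1,-0.7,-0.7,0,0,0],[0,0,0,0,0,0],[0,0,0,0,0,0]]'
python3 - <<'E'
from h import *
s=snap('scene');im=s['img'].astype(int);W=cloud(s)
m=(im[...,0]>130)&(im[...,1]<60)&(im[...,2]<60)&(W[...,2]>.08)&(W[...,0]>.55)&(W[...,0]<.7);Q=W[m];print(len(Q),np.nanpercentile(Q,[5,50,95],axis=0).round(3)); print(ctrl.get_state())
a=s['img'][130:370,120:440,::-1]
t=snap('top');b=t['img'][130:370,200:520,::-1]
cv2.imwrite('pics/f7.png',cv2.resize(np.vstack([a,b]),None,fx=1.2,fy=1.2))
W=cloud(t)
for q in ['slip_jar','water_mug','glaze_brush']:
    d=spotter.silhouettes('top',q)
    if d: print(q,d[0]['conf'],np.nanmedian(W[d[0]['mask']],0).round(3))
E
```

```text
time_s: 25.48
eef_pos: [0.6189, -0.2402, 0.2095]
ee_rot: [-2.351, 0.016, -0.008]
wrist_force: [0.6, 0.4, -0.8]
grip_width: 0.221
grip_force: 0.0
time_s: 26.1
eef_pos: [0.5292, -0.2381, 0.2969]
ee_rot: [-2.35, 0.016, -0.007]
wrist_force: [-0.8, 0.8, -0.7]
grip_width: 0.217
grip_force: 0.0
267 [[ 0.582 -0.156  0.129]
 [ 0.625 -0.151  0.133]
 [ 0.665 -0.122  0.137]]
{'time_s': 26.15, 'joint_pos': array([ 0.85602069,  0.73406512, -0.34289718,  1.29539788, -0.43409712,
        1.58830155, -0.94518714]), 'joint_vel': array([-0.00881683,  0.01585491, -0.00284124,  0.00477994, -0.00057816,
        0.00104778,  0.00114689]), 'effort': array([ 4.98071797e-01, -5.06363475e+01, -4.63889837e+00, -1.60889822e+01,
       -1.79805569e+00,  1.32959761e+00, -7.71106552e-04]), 'eef_pos': array([ 0.52927447, -0.23762455,  0.29622371]), 'ee_rot': array([-2.34885387,  0.01520755, -0.00553195]), 'wrist_force': array([-0.22406366, -0.53245623, -0.90182277]), 'moment': array([-0.69439441,  0.0097568 ,  0.01672667]), 'grip_force': 0.0, 'grip_width': 0.22073370844616386}
slip_jar 0.89 [0.606 0.153 0.084]
water_mug 0.62 [ 0.621 -0.312  0.04 ]
glaze_brush 0.8 [ 0.485 -0.322  0.019]
```

View pics/f7.png

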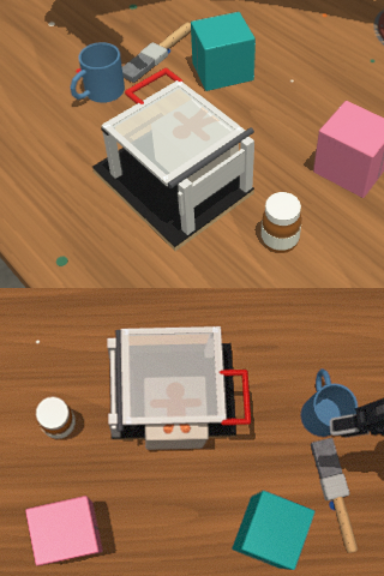

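The cover is shut over the laid mould, cavity up (lower view (175,400)). The jar, mug and brush are unmoved and the robot is clear, so I hand in.

```bash
python3 -c "
from station import ctrl
print(ctrl.hand_in())"
```

```text
the job is handed in; nothing more can be done
None
```

The mould lies flat and square on the board, cavity up, overhanging the front edge by about 23 mm, and the cover was eased fully shut over it and released; the jar, mug and brush are where they were, and I handed the job in at about 26 s (no verdict was returned).

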